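Seat the shelf board of the cup-game stand

TASK

With a fingertip, push the wooden shelf board along the rails of the low stand until it drops into its notches and lies flush with the sides, keeping the small paper cup standing on it. Then, with the fingertip, push the peg of the wooden turn button so that the button lies straight across over the board. Do not lift the board, leave everything else where it stands, and take the hand clear.

Things in the scene. Friction and masses are not known exactly. Their poses are not given: they have to be found in the camera images.
- stand: low wooden display stand, fixed, 410 long, 214 wide (all in mm). Origin: on the table, mid-width; x along its rails, from the open end (x -190) to the stop bar (near face x +204); z up. Rails: top 50 above the table, 72 clear between them, nothing across the open end above 10. Outside each rail a side cheek 20 thick (|y| 87 to 107), top at 71.
- seat (a point): centre of the board's top face when it has dropped in: (70, 0, 71) mm in the stand's frame, flush with the cheeks, play 3 mm along x. Below, each rail has two notches 7 mm deep, 22 mm long: in the outer half of its width at stand x = +150 mm, in the inner half at x = -10 mm.
- board_top (a point): centre of the top face of the loose plywood shelf board, 200 mm (along the rails) x 170 x 18, 0.2 to 0.45 kg, axes like the stand's. Sliding, its top is 78 mm above the table, 7 mm proud of the cheeks. Starts 70 to 140 mm short of the seat; slides with 1 to 4 N; pushed fast it can skip the notches.
- board_end (a point): centre of the board's trailing end face (towards the open end of the stand), 170 mm wide, 18 mm tall: push here, towards the stand's +x. The board has four feet 10 mm tall, 16 mm long, 80 mm ahead of and behind its centre: the leading pair runs on the outer halves of the rails, the trailing pair on the inner, so all four drop in together.
- button (a joint): wooden turn button on top of the cheek at the stand's -y side: an arm 13 mm wide, 6 thick. 0 rad: along the cheek, pointing to the stand's -x; starts at -0.35 to 0 (arm's end outwards). Grows as the arm swings in over the board, clockwise from above; 1.57: straight across, arm to +y; stop at 1.6. Under 1 N at the peg; stays where left.
- button_pivot (a point): pivot of the turn button, at (30, -98, 73) mm in the stand's frame, at the underside of the arm, which is 2 mm above the cheek: it passes over the board only once the board has dropped in.
- button_peg (a point): middle of the upright round peg on the turn button, 16 mm across, 26 mm tall (from 79 to 105 mm above the table), 55 mm from the pivot; push it sideways.
- cup_shelf: small upturned paper cup standing loose on the board, 62 mm across at the foot, 62 mm tall; origin at the centre of its foot. It rides along on the leading half of the board.
- cup_a: upturned paper cup, 74 mm across at the foot, 90 mm tall, on the table close to the stand; origin at the centre of its underside
- cup_b: another such cup; origin at the centre of its underside
- cup_c: another such cup; origin at the centre of its underside
- stamp: red ink stamp, 30 mm across, 42 mm tall, standing beside the stand; origin at the centre of its underside
- pumpkin: orange toy pumpkin, 72 mm across, 56 mm tall, near the open end of the stand; origin at the centre of its underside
- glue: slim glue bottle, 32 mm across, 100 mm tall, just beyond the stop end of the stand; origin at the centre of its underside
Not all that is in view belongs to the job. What is shaped like the cup_shelf but pink or yellow is not meant.

How it is judged:
On the way, in this order (a step that is already met when the one before it is completed fails the run):
1. the board has dropped into its notches (x of board_top in the frame of stand between 0.063 and 0.077 m and z of board_top in the frame of stand below 0.0735 m and angle between board_top's own z axis and vertical below 0.03 rad), for 0.1 s.
2. the turn button lies across over the board (value of joint button above 1.3 rad), for 0.1 s.
At the end, for the whole second after the job is handed in: The board lies in its notches (top within 2.5 mm of flush with the cheeks, within 7 mm of its place along the rails, level within 0.03 rad), the turn button stands at more than 1.3 rad, across the board, and the small cup stands upright and still on the board (all of step 1 and value of joint button above 1.3 rad and angle between cup_shelf's own z axis and vertical below 0.15 rad and z of cup_shelf in the frame of board_top between -0.004 and 0.006 m and horizontal distance between cup_shelf and board_top below 0.11 m and linear speed of cup_shelf below 0.02 m/s and velocity of joint button below 0.05 rad/s); the robot touches nothing.
It fails at once if the board is lifted off its rails or tipped (z of board_top in the frame of stand above 0.09 m or angle between board_top's own z axis and vertical above 0.2 rad).
It fails at once if the small cup on the board is tipped over or lifted (angle between cup_shelf's own z axis and vertical above 0.5 rad or z of cup_shelf in the frame of board_top above 0.025 m).
It fails at once if something else on the table is moved by more than 30 mm or tipped over (distance of any of cup_a, cup_b, cup_c, stamp, pumpkin, glue from where it was at the start of the episode above 0.03 m or angle between any of cup_a, cup_b, cup_c, stamp, pumpkin, glue's own z axis and vertical above 0.5 rad).
It also fails if it takes over 54 s, if anything falls off the work surface, if the arm or the gripper's body presses on something with over 40 N, if the wrist force passes 120 N, or if a joint passes its speed limit or range.

ROBOT

A 7-joint arm with a two-finger parallel gripper is mounted at the origin on the work surface. World frame = base frame: x ahead of the robot, y to its left, z up, the work surface at z = 0. Lengths are in m, angles in rad, forces in N, time in s.
With the tool pointing down it reaches from about 0.35 to 0.9 m from the base axis. Payload 8.1 kg.
Tool frame: the origin (TCP) lies on the centre line of the jaws, within the pads' length; the fingertips stand arm.tip_extent ahead of it and the grasp point (between the pads) lies 3 mm ahead of it (arm.tip_extent is the distance from the TCP to the fingertips, in m); y points along the fingers, z is the direction in which the jaws open and shut, and the axes are right-handed (so a half turn about y gives the same grasp; the last joint's range is limited). The gripper opens to 92 mm and grips with 3 to 60 N. Pads are 19 mm wide; open, the fingers measure 130 mm over their backs; the gripper's body (75 mm by 190 mm) begins 47 mm behind the grasp point.
Start: joints at [1.207, 0.434, 0.025, 1.573, -0.012, 1.134, -0.075], TCP at [0.161, -0.604, 0.219] pointing down, gripper open.
Joint ranges: [-2.62, 2.62], [-0.44, 2.09], [-1.27, 1.32], [0.08, 2.57], [-1.32, 4.46], [0.12, 2], [-2.74, 2.74]. Speed limits (rad/s): [2.22, 2.22, 3.01, 3.01, 3.14, 3.14, 3.14].

INTERFACE

Orientations are given as a rotation vector (axis times angle).
In Python, from cell import observe, get_image, sign_off, boxes_of, place_of, arm gives the robot as it stands.
- The arm moves only by the tool arm_command, never from a script. Its argument "plan" is a list of rows, each a list of 2 entries, a list of its own where there are three numbers: the shift along the tool's x, y, z in m, then the turn, a rotation vector about the tool's x, y, z in degrees. In form: [[[tx, ty, tz], [ax, ay, az]], ...]. A call has 1 to 5 rows; each row is the pose to reach, as a shift and turn from the pose commanded when the call began, along the tool's axes at that moment; what a row does not reach only later rows make up. A row lasts 1/10 s, in which the tool goes at most 50 mm and 8.59 degrees, less where a joint would pass 70% of its speed; a pose out of reach is approached as far as the arm can. A call with a gripper value outside its range is refused whole. "fingers" is the closure, from -1 (fully open) to 1 (shut), set as the call begins (left out, the last holds). The fingers move at their own pace and stop on an object; "squeeze" is the grip in N (left out, the last holds). Time passes only in rows, so rows that repeat a pose let the fingers close. It gives the time, the measured TCP pose, the force and the opening at its end, in the units of the state.
- observe(): the state, without advancing time (a new reading comes with each control period).
- get_image(name): name is "scene" or "top" or "wrist"; returns a dict with "color" (420x560x3 uint8, red, green, blue), "camera_matrix" (3x3 intrinsics, pixels), "world_to_cam" (4x4, takes a point from world to camera coordinates); the wrist camera has in their place "mount" (4x4, takes a point from camera to tool coordinates, whose origin is the TCP and whose axes are the tool frame's). Camera axes: x right, y up, looking along -z (the intrinsics and any distortion apply to the point x, -y, -z); pixel columns grow to the right and rows downward; lengths in m; the calibration is good to about 2 mm. A picture is of the moment at which its call begins: read the wrist's pose just before it. There is no depth.
- sign_off(): hands the job in, once; it reports no verdict.
Trained networks look in a picture, given as the dict that the camera call returned (one of the last four; its "shot" number tells which), for a name from the list of things; names that differ only in an ending like _2 or _b are one class to them, and where a whole thing is asked for, a point or a joint stands for the part that bears it (a point fixed in the world has none). Each returns a list of dicts, best first, with "confidence" (0 to 1); they miss things now and then, are a little off and sometimes report something else, mostly with a low value. They report only what shows in the picture. A call takes as long as a camera call. They do not tell look-alikes from the thing itself.
- boxes_of(picture, thing): "point" ([column, row] in pixels, amid what is visible of it).
- place_of(picture, thing): "point" ([column, row] in pixels: a listed point, or the origin of a listed thing).
The state is a dict: "clock": time; "joints": joint angles; "dq": joint speeds; "joint_efforts": joint torques, N m; "position": TCP position; "ee_rot": TCP orientation; "force": force on the tool from outside, world axes, zero at the start; "ft_torque": the same for the moment, N m; "width": opening from 0.0 (shut) to 1.0 (fully open).
Only numpy, scipy, OpenCV 4.12 (cv2) and the standard library are available. Lean on these libraries where they do the work, as an engineer would, in place of code of your own. Each camera call takes 0.05 s, during which the arm holds its last target.

## Working session

There is one attempt and no reset: what is moved stays moved. The work goes in short steps, Python scripts to look and compute and a tool call to move; the robot and the scene stay as the last step left them, time stands still between calls to the robot, and variables do not carry over. Pictures are saved under pics/ and viewed, and the job is handed in when it is done.

Besides the shell and the picture viewer there is one more tool, called after "Request:" as name(argument=value, ...) on one line, values as JSON. arm_command: Moves the arm, as the interface text tells. Its arguments: {"type":"object","properties":{"plan":{"type":"array","items":{"type":"array"}},"fingers":{"type":"number"},"squeeze":{"type":"number"}},"required":["plan"]}

```bash
ls; mkdir -p pics
cat > h.py <<'E'
import numpy as np, cv2
from cell import observe, get_image, sign_off, boxes_of, place_of, arm
def save(p,n): cv2.imwrite('pics/'+n+'.png',p['color'][:,:,::-1])
def ray(p,uv):
    K=np.array(p['camera_matrix']);T=np.array(p['world_to_cam'])
    d=np.linalg.inv(K)@np.array([uv[0],uv[1],1.]);d=np.array([d[0],-d[1],-d[2]])
    R=T[:3,:3];return -R.T@T[:3,3],R.T@d
def atz(p,uv,z):
    o,d=ray(p,uv);return o+d*(z-o[2])/d[2]
def proj(p,X):
    T=np.array(p['world_to_cam']);c=T[:3,:3]@np.array(X)+T[:3,3]
    q=np.array(p['camera_matrix'])@np.array([c[0],-c[1],-c[2]]);return q[:2]/q[2]
E
python3 - <<'E'
from h import *
s=observe();print(s)
print(arm, getattr(arm,'tip_extent',None))
for n in('scene','top'):
    p=get_image(n);save(p,n+'0');print(n,[k for k in p],p['world_to_cam'])
    for t in ['board_top','board_end','seat','button_pivot','button_peg','stand','cup_shelf','cup_a','stamp','pumpkin','glue']:
        print(t,[(np.round(r['point']).tolist(),round(r['confidence'],2)) for r in place_of(p,t)[:4]])
E
```

```text
pics
{'clock': 0.0, 'joints': array([ 1.20743068,  0.43521647,  0.02497449,  1.57410222, -0.0115947 ,
        1.13396593, -0.07507067]), 'dq': array([ 0.00034422,  0.0007162 , -0.00077832,  0.00176563,  0.00067799,
        0.00075342,  0.00078985]), 'joint_efforts': array([-5.39744578e-04, -6.67842722e+01,  9.84083824e-01, -3.14460039e+01,
       -6.08883868e-02,  4.29487566e-02,  1.55081361e-04]), 'position': array([ 0.16094619, -0.60338795,  0.21794705]), 'ee_rot': array([-0.27338955,  2.08406664, -2.08089924]), 'force': array([ 0.63418983, -0.18471688, -0.38317615]), 'ft_torque': array([ 0.06804366, -0.00947995,  0.01119493]), 'width': 1.0037537613099579}
<Robot object at 0x7f7ad5d5be00> 0.022
scene ['color', 'camera_matrix', 'world_to_cam', 'shot'] [[-0.1142986   0.99323966 -0.02026821  0.01930038]
 [-0.67935368 -0.06325916  0.73107924  0.29883911]
 [ 0.72485475  0.09733062  0.68199145 -1.23604636]
 [ 0.          0.          0.          1.        ]]
board_top [([239.0, 211.0], 0.79)]
board_end [([191.0, 209.0], 0.74)]
seat [([283.0, 217.0], 0.88)]
button_pivot [([255.0, 253.
[... 355 characters left out ...]
matrix', 'world_to_cam', 'shot'] [[-0.0026226  -0.99994599  0.01005683  0.03182846]
 [ 0.99644921 -0.00176683  0.08417751 -0.56212912]
 [-0.08415519  0.01024188  0.99640002 -1.07586368]
 [ 0.          0.          0.          1.        ]]
board_top [([313.0, 206.0], 0.8)]
board_end [([364.0, 209.0], 0.84)]
seat []
button_pivot [([293.0, 159.0], 0.82)]
button_peg [([314.0, 156.0], 0.5), ([360.0, 151.0], 0.22)]
stand []
cup_shelf [([288.0, 208.0], 0.95), ([370.0, 291.0], 0.87), ([233.0, 293.0], 0.77)]
cup_a [([226.0, 136.0], 0.97), ([264.0, 141.0], 0.79), ([176.0, 210.0], 0.72)]
stamp [([360.0, 154.0], 0.51), ([316.0, 156.0], 0.16)]
pumpkin [([403.0, 158.0], 0.68)]
glue [([189.0, 177.0], 0.47)]
```

Run:
```python
import cv2
a=cv2.imread('pics/top0.png');cv2.imwrite('pics/t0c.png',cv2.resize(a[90:330,150:430],None,fx=2.8,fy=2.4,interpolation=3))
a=cv2.imread('pics/scene0.png');cv2.imwrite('pics/s0c.png',cv2.resize(a[140:360,90:430],None,fx=2.35,fy=2.35,interpolation=3))
```

```text
(no output)
```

View pics/t0c.png

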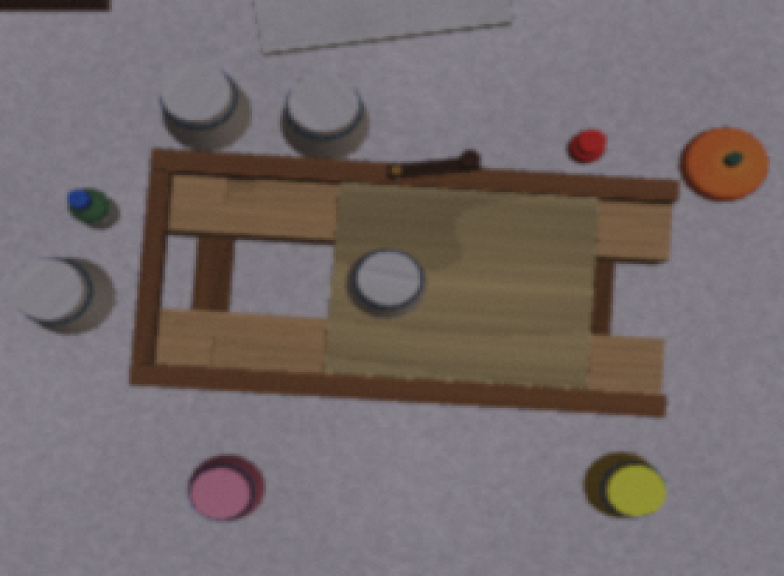

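View pics/s0c.png

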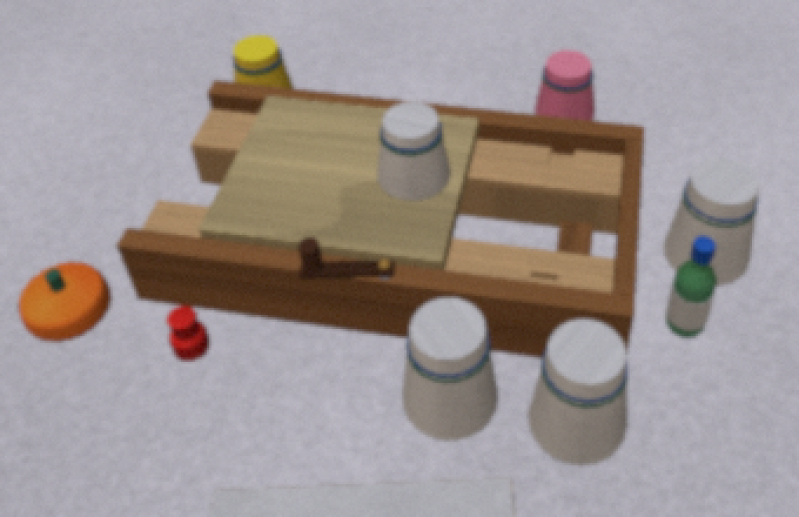

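View pics/top0.png

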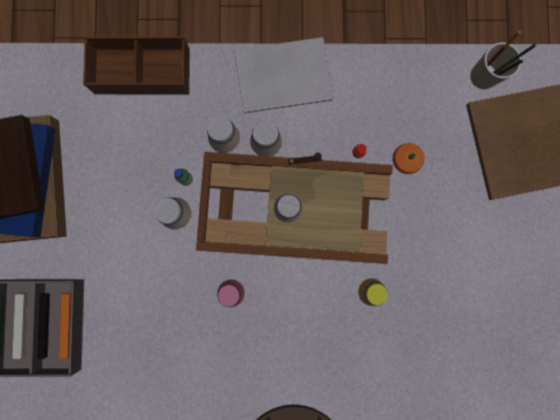

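Run:
```python
from h import *
p=get_image('top');q=get_image('scene')
for n,P in(('top',p),('scene',q)):print(n,ray(P,(0,0))[0])
# stand corners (z .071): stop/-y, stop/+y, open/-y, open/+y
cs=[(.22,-.107),(.22,.107),(-.19,-.107),(-.19,.107)]
top=[(204.3,152.3),(197,249.5),(392.3,165.5),(388,262.5)]
sc=lambda u:(u[0]/2.35+90,u[1]/2.35+140)
W=[atz(p,u,.071)[:2] for u in top];print(np.round(W,4))
for i,u in enumerate([(634,300),(642,128),(122,235),(212,85)]): print('scene',np.round(atz(q,sc(u),.071),4))
def fit(cs,W):
    A=np.array(cs);B=np.array(W);a=A-A.mean(0);b=B-B.mean(0)
    th=np.arctan2((a[:,0]*b[:,1]-a[:,1]*b[:,0]).sum(),(a*b).sum());R=np.array([[np.cos(th),-np.sin(th)],[np.sin(th),np.cos(th)]])
    t=B.mean(0)-R@A.mean(0);return th,R,t,B-(A@R.T+t)
th,R,t,r=fit(cs,W);print('top fit',th,t,np.round(r,4))
W2=[atz(q,sc(u),.071)[:2] for u in [(634,300),(642,128),(122,235),(212,85)]]
th2,R2,t2,r2=fit(cs,W2);print('scene fit',th2,t2,np.round(r2,4))
th,R,t,r=fit(cs+cs,W+W2);print('both',th,t)
def S(P,uv,z): return np.round(R.T@(atz(P,uv,z)[:2]-t)*1000,1)
for n,P in(('top',p),('scene',q)):
  for thn,z in[('board_top',.078),('board_end',.069),('seat',.071),('button_pivot',.073),('button_peg',.092),('stand',0),('cup_shelf',.078),('cup_a',0),('stamp',0),('pumpkin',0),('glue',0)]:
    print(n,thn,[(S(P,r['point'],z).tolist(),round(r['confidence'],2)) for r in place_of(P,thn)[:4]])
np.savez('st.npz',th=th,R=R,t=t)
o=p['color'].copy()
for P,nm in((p,'top'),(q,'scene')):
  o=cv2.resize(P['color'],None,fx=3,fy=3,interpolation=3)
  for c in [(.22,-.107),(.22,.107),(-.19,.107),(-.19,-.107),(.204,-.087),(.204,.087),(-.19,.087),(-.19,-.087),(.03,-.098)]:
    w=R@c+t;u=proj(P,[*w,.071]);cv2.circle(o,tuple(int(v) for v in (u+.5)*3),3,(255,0,255),1)
  o=o[120*3:290*3,180*3:410*3] if nm=='top' else o[150*3:310*3,120*3:380*3]
  cv2.imwrite(f'pics/ov_{nm}.png',o[:,:,::-1])
```

```text
top [0.46967707 0.04185243 1.11898913]
scene [1.10117754 0.12003957 0.62488917]
[[ 0.6744  0.1908]
 [ 0.4653  0.2042]
 [ 0.6452 -0.2156]
 [ 0.4367 -0.2018]]
scene [0.6633 0.1955 0.071 ]
scene [0.4693 0.2082 0.071 ]
scene [ 0.638  -0.2111  0.071 ]
scene [ 0.4446 -0.1964  0.071 ]
top fit 1.5010232279725713 [ 0.55432407 -0.02055689] [[-0.002  -0.0006]
 [ 0.0024 -0.0022]
 [-0.0026  0.002 ]
 [ 0.0023  0.0008]]
scene fit 1.5074027484136188 [ 0.55285836 -0.01590978] [[-0.0103 -0.0014]
 [ 0.0093 -0.0022]
 [-0.0096  0.0012]
 [ 0.0106  0.0024]]
both 1.5041856340606115 [ 0.5535908  -0.01823338]
top board_top [([-31.2, -8.0], 0.94)]
top board_end [([-127.8, -4.7], 0.56)]
top seat []
top button_pivot [([30.3, -103.2], 0.72)]
top button_peg [([-22.9, -108.6], 0.47)]
top stand []
top cup_shelf [([132.8, 193.1], 0.93), ([-155.8, 170.3], 0.88), ([27.4, 4.6], 0.85)]
top cup_a [([94.1, -151.1], 0.83), ([182.6, -164.1], 0.65), ([284.8, 30.7], 0.62)]
top stamp [([-120.7, -142.8], 0.48)]
top pumpkin [([-238.1, -138.8], 0.71)]
top glue [([264.3, -58.9], 0.72), ([26.8, -115.9], 0.63), ([27.4, 0.1], 0.29)]
scene board_top [([-33.0, 17.2], 0.98), ([33.7, -0.1], 0.59)]
scene board_end [([-131.6, 4.9], 0.77)]
scene seat [([76.5, -1.3], 0.96)]
scene button_pivot [([35.2, -100.7], 0.67), ([16.3, -67.7], 0.44)]
scene button_peg [([-24.1, -104.8], 0.63)]
scene stand [([-1.8, -4.5], 0.76)]
scene cup_shelf [([36.7, -0.7], 0.96), ([153.0, 103.5], 0.96), ([-121.3, 77.8], 0.7)]
scene cup_a [([186.7, -160.0], 0.95), ([93.8, -151.8], 0.88), ([286.3, 27.0], 0.7), ([12.6, 78.0], 0.25)]
scene stamp [([-122.8, -149.3], 0.59)]
scene pumpkin [([-233.7, -136.1], 0.64)]
scene glue [([263.3, -60.2], 0.7)]
```

View pics/ov_top.png

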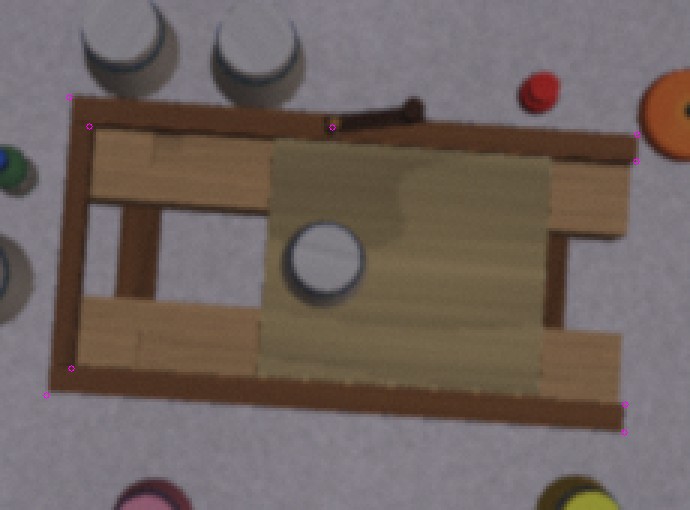

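View pics/ov_scene.png

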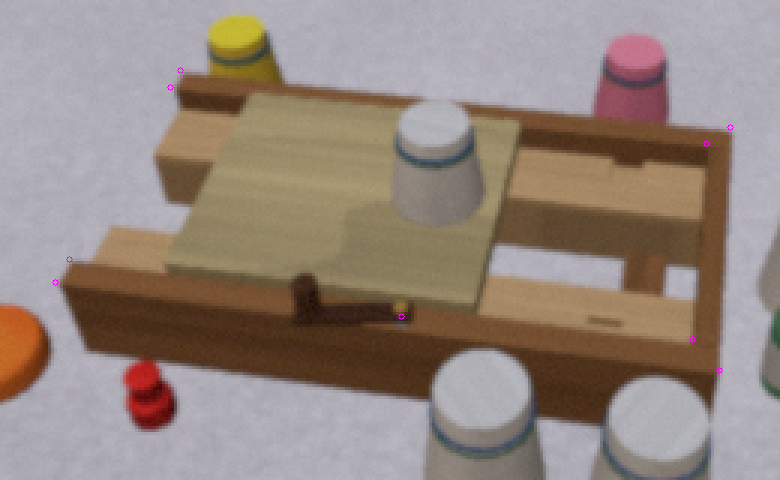

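```bash
cat >> h.py <<'E'
from scipy.spatial.transform import Rotation as Ro
_s=np.load('st.npz') if __import__('os').path.exists('st.npz') else None
if _s is not None: th,Rs,ts=float(_s['th']),_s['R'],_s['t']
def stw(c): return Rs@np.array(c[:2])+ts
def wst(w): return Rs.T@(np.array(w[:2])-ts)
def tst():
    s=observe();R=Ro.from_rotvec(s['ee_rot']).as_matrix();p=s['position']
    print('clk',round(s['clock'],2),'TCP',np.round(p,4),'stand xy mm',np.round(wst(p)*1000,1),'tip z',round(p[2]-.022*1+0,4),'F',np.round(s['force'],1),'Fst',np.round(Rs.T@s['force'][:2],1),'w',round(s['width'],2))
    return s,R
def go(c,ztip,yaw=True):
    """tool shift and turn to stand xy (m), tip height, jaw along stand y"""
    s,R=tst();tgt=np.array([*stw(c),ztip+.022])
    ys=np.array([*Rs[:,1],0.]);zt=ys*np.sign(ys@R[:,2]);yt=np.array([0,0,-1.]);Rt=np.stack([np.cross(yt,zt),yt,zt],1)
    print('shift tool mm',np.round(R.T@(tgt-s['position'])*1000,1),'turn deg',np.round(np.degrees(Ro.from_matrix(R.T@Rt).as_rotvec()),2))
    print('tool axes in stand: x',np.round(Rs.T@R[:2,0],3),'z',np.round(Rs.T@R[:2,2],3))
E
python3 - <<'E'
import numpy as np
from h import *
p=get_image('top');q=get_image('scene')
from scipy.optimize import least_squares
cs=[(.22,-.107),(.22,.107),(-.19,-.107),(-.19,.107)]
top=[(72/3+180,96/3+120),(49/3+180,391/3+120),(638/3+180,136/3+120),(625/3+180,431/3+120)]
sc=[(717/3+120,372/3+150),(733/3+120,133/3+150),(64/3+120,287/3+150),(182/3+120,75/3+150)]
def f(v,full=False):
    c,s_=np.cos(v[0]),np.sin(v[0]);R=np.array([[c,-s_],[s_,c]]);r=[]
    for P,U in((p,top),(q,sc)):
        for a,u in zip(cs,U): r+=list(proj(P,[*(R@a+v[1:]),.071])-np.array(u)+.33)
    return np.array(r)
r=least_squares(f,[1.503,.5536,-.018],loss='soft_l1');print(r.x);print(np.round(f(r.x).reshape(-1,2),1))
th=r.x[0];np.savez('st.npz',th=th,R=[[np.cos(th),-np.sin(th)],[np.sin(th),np.cos(th)]],t=r.x[1:])
E
python3 - <<'E'
from h import *
p=get_image('top');q=get_image('scene')
for P in(p,q):
  for thn,z in[('board_top',.078),('board_end',.069),('button_pivot',.073),('button_peg',.092),('cup_shelf',.078)]:
    print(thn,[(np.round(wst(atz(P,r['point'],z))*1000,1).tolist()) for r in place_of(P,thn)[:3]])
go((-.175,0),.15);print(th)
E
```

```text
[ 1.50027933  0.55489807 -0.01837504]
[[-0.6 -0.6]
 [-1.1  0.3]
 [-0.1 -0.9]
 [-0.7  0.1]
 [ 0.2  0.3]
 [-0.7 -1.3]
 [-3.3 -1.4]
 [-0.5 -1.3]]
board_top [[-21.0, -6.8], [269.6, 25.2], [87.4, -136.8]]
board_end [[-114.9, -130.0], [-128.8, -0.7], [-31.0, -10.6]]
button_pivot [[26.8, -100.5]]
button_peg [[-13.7, -106.4]]
cup_shelf [[132.6, 190.8], [-152.5, 168.6], [29.4, -1.4]]
board_top [[-26.2, 5.9]]
board_end [[-123.8, 9.4]]
button_pivot [[30.2, -93.6]]
button_peg [[-26.2, -106.7]]
cup_shelf [[-122.4, 80.6], [28.3, 1.1], [150.1, 99.5]]
clk 3.1 TCP [ 0.1611 -0.6039  0.2187] stand xy mm [-611.8  351.5] tip z 0.1967 F [-0.1 -0.3  0.3] Fst [-0.4  0.1] w 1.0
shift tool mm [-474.5   46.7 -298.7] turn deg [ -0.   -71.02   0.  ]
tool axes in stand: x [-0.325  0.946] z [-0.946 -0.325]
1.500279332331609
```

Request:
arm_command(plan=[[[-0.038,0,-0.024],[0,-8,0]],[[-0.076,0,-0.048],[0,-16,0]],[[-0.114,0,-0.072],[0,-24,0]],[[-0.152,0,-0.096],[0,-32,0]],[[-0.19,0,-0.12],[0,-40,0]]], fingers=1, squeeze=10)

```text
clock: 3.6
position: [0.3148, -0.4376, 0.219]
ee_rot: [-0.859, 1.64, -1.641]
force: [0.9, -0.5, -0.1]
width: 0.619
```

```bash
python3 -c "
from h import *
go((-.175,0),.15)"
```

```text
clk 3.6 TCP [ 0.3148 -0.4376  0.219 ] stand xy mm [-435.1  210. ] tip z 0.197 F [ 0.9 -0.5 -0.1] Fst [-0.4 -1. ] w 0.62
shift tool mm [-330.8   46.9   47.7] turn deg [-3.00e-02 -3.07e+01  2.00e-02]
tool axes in stand: x [-0.86   0.511] z [-0.511 -0.86 ]
```

Request:
arm_command(plan=[[[-0.048,0,0.007],[0,-7.7,0]],[[-0.096,0,0.014],[0,-15.4,0]],[[-0.144,0,0.021],[0,-23,0]],[[-0.192,0,0.028],[0,-30.7,0]],[[-0.24,0,0.035],[0,-30.7,0]]])

```text
clock: 4.1
position: [0.4813, -0.2613, 0.219]
ee_rot: [-1.174, 1.261, -1.262]
force: [0.3, -1.2, -0.4]
width: 0.18
```

```bash
python3 -c "
from h import *
go((-.175,0),.15)"
```

```text
clk 4.1 TCP [ 0.4813 -0.2613  0.219 ] stand xy mm [-247.5   56.3] tip z 0.197 F [ 0.3 -1.2 -0.4] Fst [-1.1 -0.3] w 0.18
shift tool mm [-72.6  47.   56.1] turn deg [-0.03 -0.08  0.02]
tool axes in stand: x [-1.     0.001] z [-0.001 -1.   ]
```

Request:
arm_command(plan=[[[-0.036,0.0,0.028],[0,0,0]],[[-0.073,0.02,0.056],[0,0,0]],[[-0.073,0.06,0.056],[0,0,0]],[[-0.073,0.1,0.056],[0,0,0]],[[-0.073,0.1,0.056],[0,0,0]]])

```text
clock: 4.6
position: [0.5382, -0.1932, 0.1141]
ee_rot: [-1.178, 1.272, -1.259]
force: [-0.1, 0.2, -0.1]
width: 0.007
```

Run:
```python
from h import *
go((-.145,0),.057)
for n in('scene','top'):
    p=get_image(n);o=p['color'][150:320,110:390] if n=='scene' else p['color'][110:290,180:430]
    cv2.imwrite(f'pics/a_{n}.png',cv2.resize(o,None,fx=2.8,fy=2.8,interpolation=3)[:,:,::-1])
```

```text
clk 4.6 TCP [ 0.5382 -0.1932  0.1141] stand xy mm [-175.5    4.3] tip z 0.0921 F [-0.1  0.2 -0.1] Fst [0.2 0.2] w 0.01
shift tool mm [-30.5  35.1   4.5] turn deg [ 0.5  -0.27 -0.1 ]
tool axes in stand: x [-1.     0.005] z [-0.005 -1.   ]
```

View pics/a_scene.png

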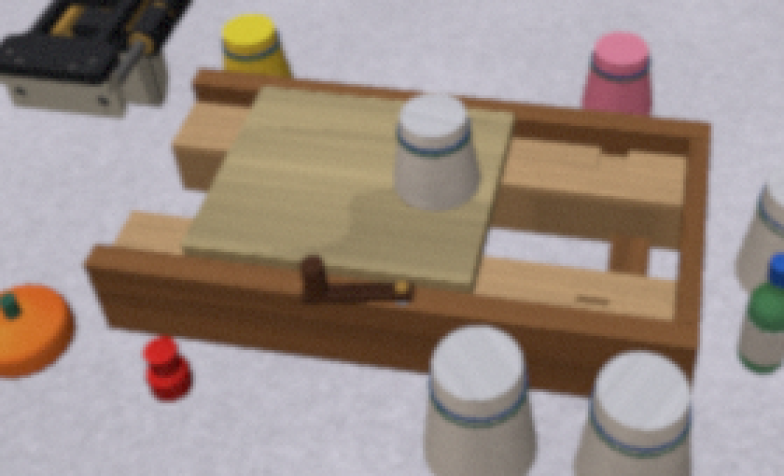

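View pics/a_top.png

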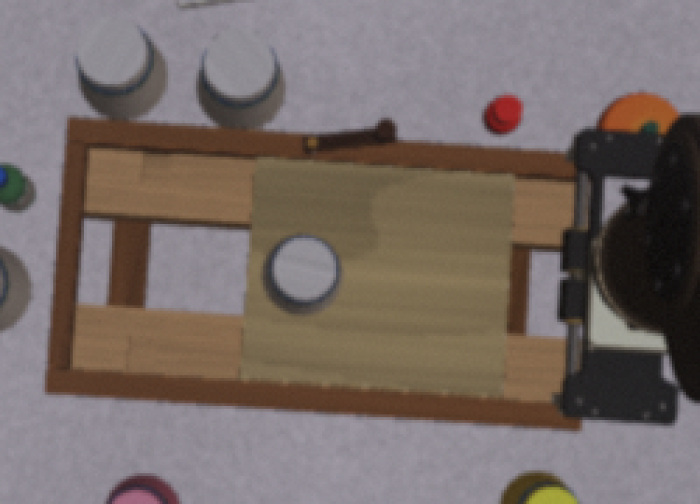

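Run:
```python
from h import *
s,R=tst()
for n in('scene','top'):
    p=get_image(n);o=cv2.resize(p['color'],None,fx=3,fy=3,interpolation=3)
    for dy,c in((.022,(255,0,0)),(0,(0,255,0)),(-.044,(0,0,255))):
      for dz in(-.019,.019):
        u=(proj(p,s['position']+R@[0,dy,dz])+.5)*3;cv2.circle(o,(int(u[0]),int(u[1])),4,c,-1)
    o=o[240:800,150:850] if n=='scene' else o[300:860,750:1450]
    cv2.imwrite(f'pics/b_{n}.png',o[:,:,::-1])
```

```text
clk 4.7 TCP [ 0.5415 -0.1942  0.1192] stand xy mm [-176.4    0.9] tip z 0.0972 F [ 0.3 -0.8  1. ] Fst [-0.8 -0.4] w 0.0
```

View pics/b_scene.png

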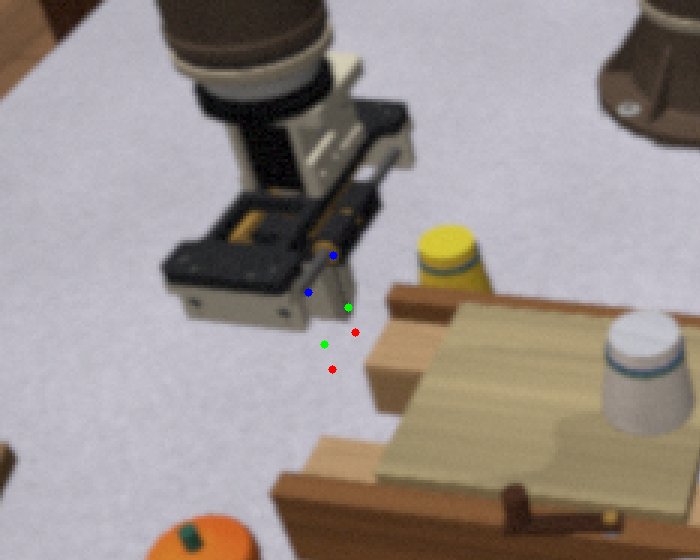

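View pics/b_top.png

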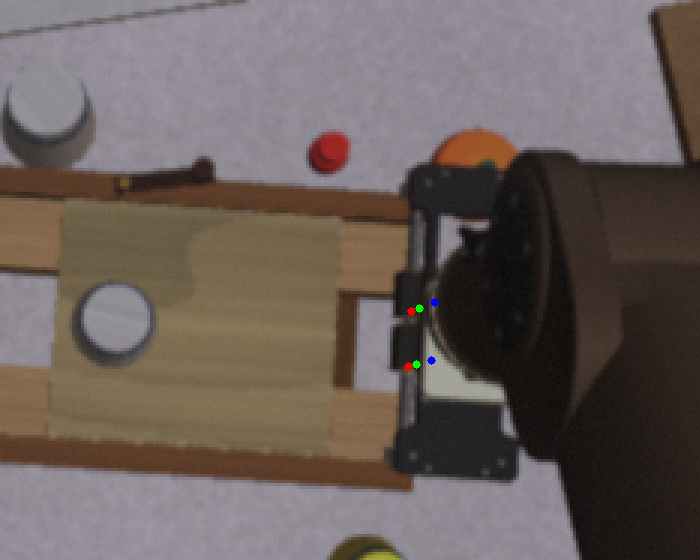

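Run:
```python
from h import *
s=observe();p=get_image('scene');print(s['clock'],s['position'])
cv2.imwrite('pics/c.png',cv2.resize(p['color'][140:230,90:210],None,fx=6.6,fy=6.6,interpolation=cv2.INTER_CUBIC)[:,:,::-1])
p=get_image('wrist');save(p,'w')
```

```text
4.8 [ 0.54298415 -0.19467474  0.12095525]
```

View pics/c.png

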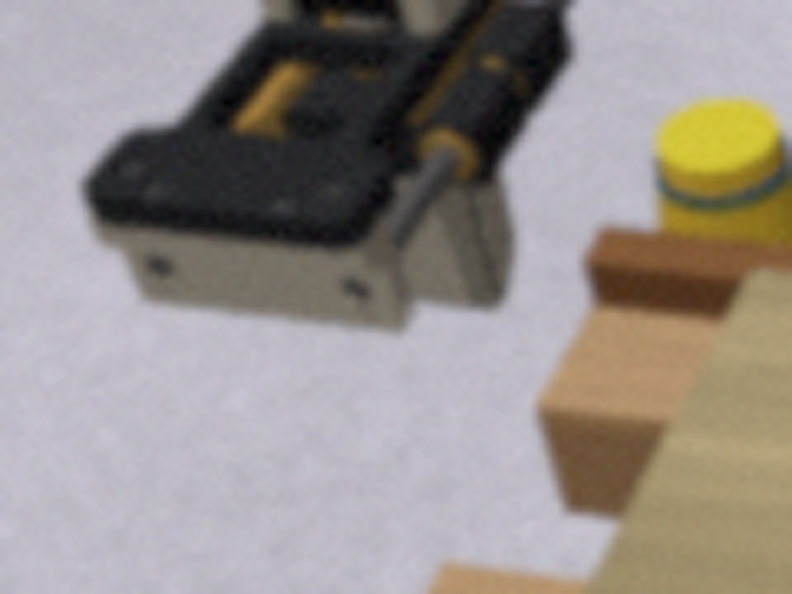

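View pics/w.png

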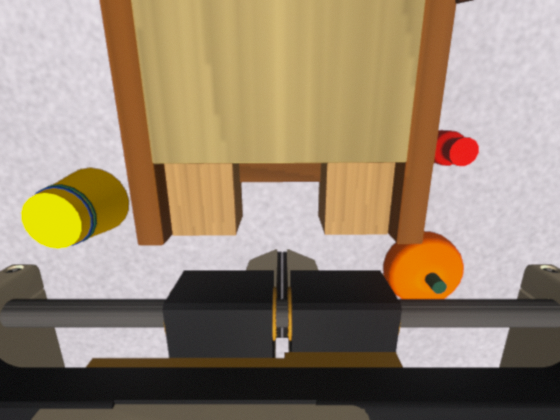

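Run:
```python
from h import *
print(arm.tip_extent,[a for a in dir(arm) if not a.startswith('_')])
p=get_image('wrist');M=np.linalg.inv(np.array(p['mount']));print(np.round(M,4).tolist());K=np.array(p['camera_matrix']);print(K)
def pw(X):
    c=M[:3,:3]@np.array(X)+M[:3,3];q=K@np.array([c[0],-c[1],-c[2]]);return np.round(q[:2]/q[2],1)
for dy in(-.044,-.02,0,.022,.03): print(dy,pw([0,dy,0]),pw([-.0095,dy,0]),pw([.0095,dy,0]),pw([-.0095,dy,.019]))
cv2.imwrite('pics/wc.png',cv2.resize(p['color'][230:370,150:410],None,fx=3,fy=3,interpolation=3)[:,:,::-1])
# predicted wrist pixels of known stand points
s,R=tst()
for c,z in[((-.19,-.087),.071),((-.19,-.107),.071),((-.19,.087),.071),((-.19,.036),.05),((-.19,-.036),.05),((-.128,-.085),.078),((-.128,.085),.078)]:
    print(c,z,pw(R.T@(np.array([*stw(c),z])-s['position'])))
```

```text
0.022 ['PlanningError', 'tip_extent']
[[0.0009, 0.0, 1.0, 0.0002], [-0.9521, 0.3057, 0.0009, -0.0291], [-0.3057, -0.9521, 0.0003, -0.184], [0.0, 0.0, 0.0, 1.0]]
[[314.51116838   0.         281.67877726]
 [  0.         314.51116838 211.62639069]
 [  0.           0.           1.        ]]
-0.044 [282.1 305.9] [282.1 287.4] [282.1 323.6] [325.  287.4]
-0.02 [282.  278.8] [282.  262.5] [282.1 294.6] [318.9 262.5]
0 [282.  261.4] [282.  246.5] [282.  275.9] [315.  246.5]
0.022 [282. 246.] [282.  232.4] [282.  259.2] [311.5 232.4]
0.03 [282.  241.2] [282. 228.] [282. 254.] [310.5 228. ]
clk 4.95 TCP [ 0.5428 -0.1946  0.1207] stand xy mm [-176.7   -0.3] tip z 0.0987 F [-0.4 -0.   0.7] Fst [-0.1  0.4] w 0.01
(-0.19, -0.087) 0.071 [397.7 246.2]
(-0.19, -0.107) 0.071 [424.4 246. ]
(-0.19, 0.087) 0.071 [165.1 248.1]
(-0.19, 0.036) 0.05 [237.  236.8]
(-0.19, -0.036) 0.05 [325.7 236.1]
(-0.128, -0.085) 0.078 [408.3 165.2]
(-0.128, 0.085) 0.078 [153.2 167.2]
```

View pics/wc.png

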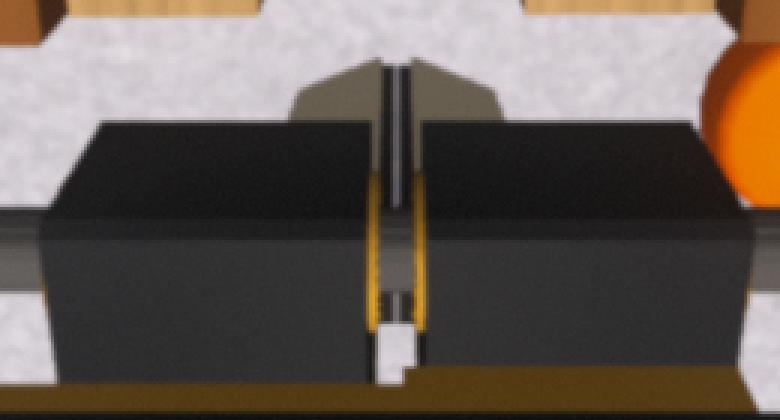

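Run:
```python
from h import *
s,R=tst();p=get_image('scene');w=get_image('wrist')
M=np.array(w['mount']);K=np.array(w['camera_matrix'])
for u,v in [((282,249.5),(162.7,185.9)),((282,249.5),(164.5,186.5)),((282,249.5),(160,187))]:
  d=np.linalg.inv(K)@[*u,1];d=M[:3,:3]@np.array([d[0],-d[1],-d[2]]);o1=M[:3,3]
  o,e=ray(p,v);o2=R.T@(o-s['position']);e=R.T@e
  a=np.linalg.lstsq(np.stack([d,-e],1),o2-o1,rcond=None)[0]
  print('tool coords',np.round(o1+a[0]*d,4),np.round(o2+a[1]*e,4))
```

```text
clk 4.95 TCP [ 0.5428 -0.1946  0.1207] stand xy mm [-176.7   -0.3] tip z 0.0987 F [-0.4 -0.   0.7] Fst [-0.1  0.4] w 0.01
tool coords [-0.0098 -0.0047 -0.    ] [-0.0053 -0.0068  0.001 ]
tool coords [-0.0097 -0.0044 -0.    ] [-0.0083 -0.0051  0.0003]
tool coords [-0.0077 -0.0001  0.    ] [ 0.0007 -0.0039  0.002 ]
```

Request:
arm_command(plan=[[[-0.006,0,-0.03],[0,0,0]],[[-0.012,0.01,-0.06],[0,0,0]],[[-0.012,0.024,-0.06],[0,0,0]],[[-0.012,0.036,-0.06],[0,0,0]],[[-0.012,0.038,-0.06],[0,0,0]]])

```text
clock: 5.55
position: [0.4827, -0.1777, 0.0799]
ee_rot: [-1.173, 1.266, -1.265]
force: [0.3, 0.5, -0.1]
width: 0.002
```

```bash
python3 -c "
from h import *
go((-.165,0.06),.05)"
```

```text
clk 5.55 TCP [ 0.4827 -0.1777  0.0799] stand xy mm [-164.    60.8] tip z 0.0579 F [ 0.3  0.5 -0.1] Fst [ 0.5 -0.3] w 0.0
shift tool mm [1.  7.9 0.8] turn deg [ 0.04 -0.33 -0.01]
tool axes in stand: x [-1.     0.006] z [-0.006 -1.   ]
```

Request:
arm_command(plan=[[[0,0.003,0],[0,0,0]],[[0,0.006,0],[0,0,0]],[[0,0.008,0],[0,0,0]],[[0,0.01,0],[0,0,0]]])

```text
clock: 5.95
position: [0.4831, -0.1776, 0.0707]
ee_rot: [-1.172, 1.265, -1.265]
force: [-0.5, 1.2, 0.1]
width: 0.006
```

Request:
arm_command(plan=[[[0,0.001,0],[0,0,0]],[[0,0.002,0],[0,0,0]],[[0,0.002,0],[0,0,0]]])

```text
clock: 6.25
position: [0.4828, -0.1776, 0.0687]
ee_rot: [-1.172, 1.265, -1.265]
force: [0.1, 0.5, 0.2]
width: 0.006
```

Request:
arm_command(plan=[[[0,0.002,0],[0,0,0]],[[0,0.004,0],[0,0,0]],[[0,0.006,0],[0,0,0]],[[0,0.008,0],[0,0,0]],[[0,0.008,0],[0,0,0]]])

```text
clock: 6.75
position: [0.4826, -0.1775, 0.0604]
ee_rot: [-1.173, 1.265, -1.265]
force: [0.0, -0.4, 0.5]
width: 0.006
```

Request:
arm_command(plan=[[[0,0.002,0],[0,0,0]],[[0,0.004,0],[0,0,0]],[[0,0.006,0],[0,0,0]],[[0,0.006,0],[0,0,0]]])

```text
clock: 7.15
position: [0.4826, -0.1775, 0.0544]
ee_rot: [-1.172, 1.265, -1.265]
force: [-0.1, 0.7, -0.2]
width: 0.004
```

Request:
arm_command(plan=[[[0,0.002,0],[0,0,0]],[[0,0.004,0],[0,0,0]],[[0,0.004,0],[0,0,0]]])

```text
clock: 7.45
position: [0.4826, -0.1776, 0.0504]
ee_rot: [-1.172, 1.265, -1.265]
force: [0.5, 0.4, 0.2]
width: 0.004
```

Request:
arm_command(plan=[[[0,0.002,0],[0,0,0]],[[0,0.002,0],[0,0,0]]])

```text
clock: 7.65
position: [0.4827, -0.1776, 0.0485]
ee_rot: [-1.172, 1.265, -1.265]
force: [-0.1, -0.1, -1.3]
width: 0.004
```

Run:
```python
from h import *
tst();p=get_image('scene')
cv2.imwrite('pics/d.png',cv2.resize(p['color'][140:250,90:250],None,fx=5,fy=5,interpolation=cv2.INTER_CUBIC)[:,:,::-1])
```

```text
clk 7.65 TCP [ 0.4827 -0.1776  0.0485] stand xy mm [-163.9   60.8] tip z 0.0265 F [-0.1 -0.1 -1.3] Fst [-0.1  0. ] w 0.0
```

View pics/d.png

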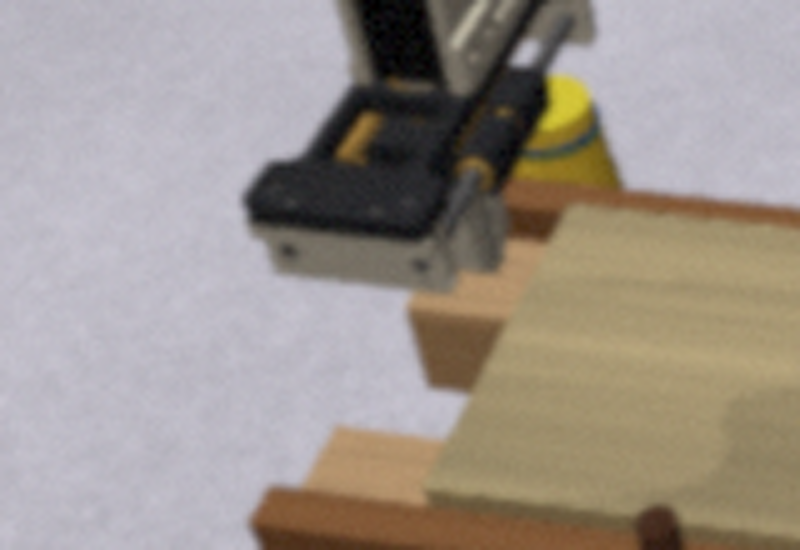

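Run:
```python
from h import *
p=get_image('scene')
for nm,uv,ys in(('plate right bottom',(90+452/5,140+291/5),-.034),('plate left bottom',(90+278/5,140+272/5),-.034),('rear? plate top',(90+250/5,140+195/5),-.034),('tip front far',(90+500/5,140+270/5),.08),('tip front mid',(90+470/5,140+270/5),.0615)):
    o,d=ray(p,uv);os=wst(o);ds=Rs.T@d[:2];k=(ys-os[1])/ds[1];X=o+k*d;print(nm,np.round(wst(X)*1000,1),round(X[2],4))
```

```text
plate right bottom [-121.1  -34. ] 0.1315
plate left bottom [-191.4  -34. ] 0.131
rear? plate top [-192.  -34.] 0.1688
tip front far [-162.3   80. ] 0.0361
tip front mid [-166.4   61.5] 0.0517
```

Request:
arm_command(plan=[[[0,0.002,0],[0,0,0]],[[0,0.002,0],[0,0,0]]])

```text
clock: 7.95
position: [0.4827, -0.1775, 0.0465]
ee_rot: [-1.172, 1.265, -1.265]
force: [-0.2, 0.9, -1.1]
width: 0.007
```

Request:
arm_command(plan=[[[0,0.002,0],[0,0,0]],[[0,0.002,0],[0,0,0]]])

```text
clock: 8.15
position: [0.4826, -0.1776, 0.0445]
ee_rot: [-1.172, 1.265, -1.265]
force: [0.0, -0.6, -0.7]
width: -0.001
```

Request:
arm_command(plan=[[[0,0.002,0],[0,0,0]],[[0,0.002,0],[0,0,0]]])

```text
clock: 8.35
position: [0.4826, -0.1776, 0.0425]
ee_rot: [-1.172, 1.265, -1.265]
force: [0.5, 0.9, -0.5]
width: 0.006
```

Request:
arm_command(plan=[[[0,0.002,0],[0,0,0]],[[0,0.002,0],[0,0,0]]])

```text
clock: 8.55
position: [0.4828, -0.1776, 0.0422]
ee_rot: [-1.173, 1.264, -1.266]
force: [-6.9, 1.8, 23.2]
width: 0.006
```

Run:
```python
from h import *
tst();p=get_image('scene')
cv2.imwrite('pics/e.png',cv2.resize(p['color'][140:250,90:250],None,fx=5,fy=5,interpolation=cv2.INTER_CUBIC)[:,:,::-1])
w=get_image('wrist');save(w,'w2')
```

```text
clk 8.55 TCP [ 0.4828 -0.1776  0.0422] stand xy mm [-163.9   60.7] tip z 0.0202 F [-6.9  1.8 23.2] Fst [1.3 7. ] w 0.01
```

View pics/e.png

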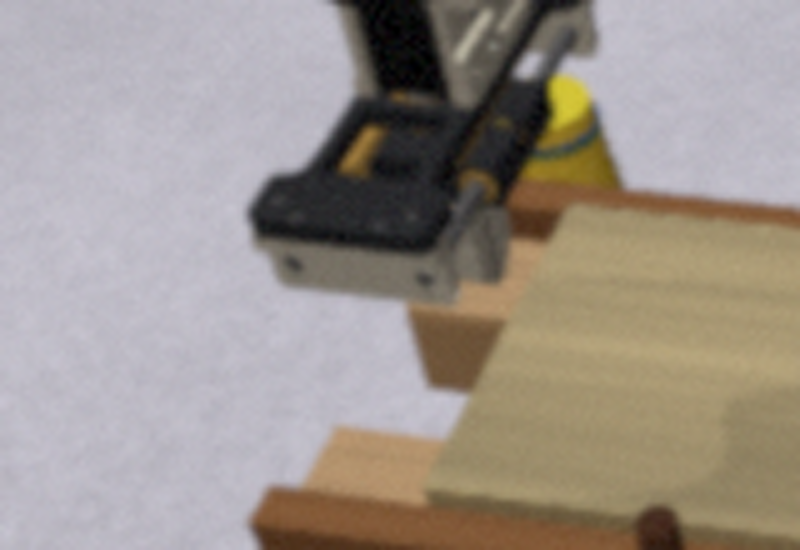

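View pics/w2.png

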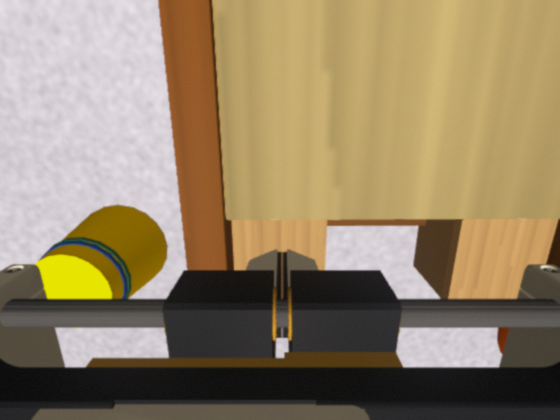

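Request:
arm_command(plan=[[[0,-0.008,0],[0,0,0]],[[0,-0.018,0],[0,0,0]],[[0,-0.018,0.03],[0,0,0]],[[0,-0.012,0.061],[0,0,0]],[[0,-0.007,0.061],[0,0,0]]])

```text
clock: 9.15
position: [0.5481, -0.1821, 0.0485]
ee_rot: [-1.169, 1.261, -1.267]
force: [0.2, 0.3, -0.4]
width: 0.004
```

Request:
arm_command(plan=[[[-0.005,0,0],[0,0,0]],[[-0.01,0,0],[0,0,0]],[[-0.015,0,0],[0,0,0]],[[-0.015,0,0],[0,0,0]]])

```text
clock: 9.55
position: [0.5445, -0.166, 0.0481]
ee_rot: [-1.173, 1.264, -1.264]
force: [-0.3, 0.6, -0.5]
width: 0.006
```

```bash
python3 -c "
from h import *
go((-.14,0.0),.0245)"
```

```text
clk 9.55 TCP [ 0.5445 -0.166   0.0481] stand xy mm [-148.    0.] tip z 0.0261 F [-0.3  0.6 -0.5] Fst [0.5 0.3] w 0.01
shift tool mm [-8.   1.6 -0. ] turn deg [-0.01 -0.24 -0.02]
tool axes in stand: x [-1.     0.004] z [-0.004 -1.   ]
```

Request:
arm_command(plan=[[[-0.005,0,0],[0,0,0]],[[-0.01,0,0],[0,0,0]],[[-0.014,0,0],[0,0,0]],[[-0.018,0,0],[0,0,0]],[[-0.022,0,0],[0,0,0]]])

```text
clock: 10.05
position: [0.5465, -0.1455, 0.0478]
ee_rot: [-1.172, 1.265, -1.266]
force: [-0.2, -2.6, 2.0]
width: 0.006
```

```bash
cat > look.py <<'E'
from h import *
import sys
tst();n=sys.argv[1]
for c in ('scene','top'):
    p=get_image(c);o=p['color'][140:290,110:380] if c=='scene' else p['color'][120:280,170:420]
    cv2.imwrite(f'pics/{n}_{c}.png',cv2.resize(o,None,fx=2.8,fy=2.8,interpolation=cv2.INTER_CUBIC)[:,:,::-1])
E
python3 look.py f
```

```text
clk 10.05 TCP [ 0.5465 -0.1455  0.0478] stand xy mm [-127.4   -0.6] tip z 0.0258 F [-0.2 -2.6  2. ] Fst [-2.6  0.1] w 0.01
```

View pics/f_scene.png

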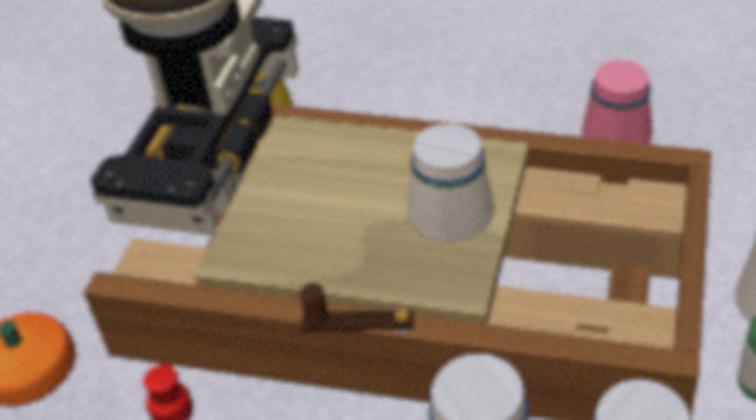

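View pics/f_top.png

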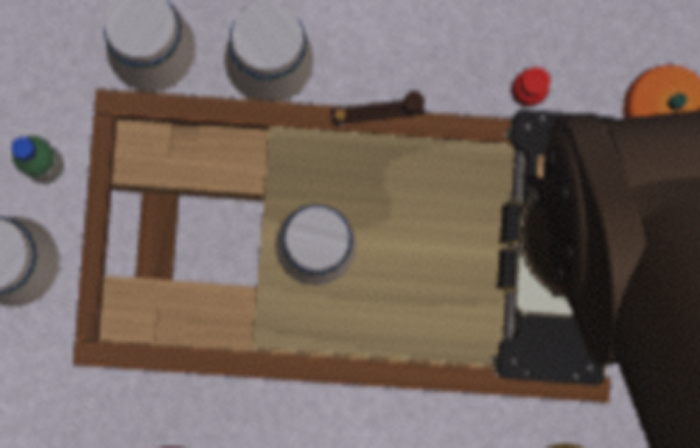

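Request:
arm_command(plan=[[[-0.005,0,0],[0,0,0]],[[-0.01,0,0],[0,0,0]],[[-0.015,0,0],[0,0,0]],[[-0.02,0,0],[0,0,0]],[[-0.025,0,0],[0,0,0]]])

```text
clock: 10.65
position: [0.5483, -0.1198, 0.0477]
ee_rot: [-1.172, 1.265, -1.265]
force: [-0.3, -2.0, 0.1]
width: 0.006
```

Request:
arm_command(plan=[[[-0.005,0,0],[0,0,0]],[[-0.01,0,0],[0,0,0]],[[-0.015,0,0],[0,0,0]],[[-0.02,0,0],[0,0,0]],[[-0.025,0,0],[0,0,0]]])

```text
clock: 11.15
position: [0.5502, -0.095, 0.0477]
ee_rot: [-1.172, 1.265, -1.265]
force: [1.4, -1.4, 0.5]
width: 0.004
```

```bash
python3 look.py g
```

```text
clk 11.15 TCP [ 0.5502 -0.095   0.0477] stand xy mm [-76.8  -0.7] tip z 0.0257 F [ 1.4 -1.4  0.5] Fst [-1.3 -1.5] w 0.0
```

View pics/g_scene.png

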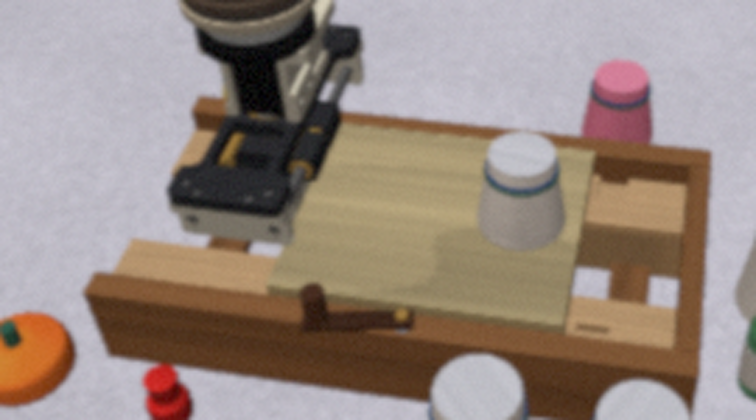

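Request:
arm_command(plan=[[[-0.004,0,0],[0,0,0]],[[-0.008,0,0],[0,0,0]],[[-0.012,0,0],[0,0,0]],[[-0.016,0,0],[0,0,0]],[[-0.02,0,0],[0,0,0]]])

```text
clock: 11.75
position: [0.5517, -0.0752, 0.0477]
ee_rot: [-1.172, 1.265, -1.265]
force: [0.0, -0.6, -1.3]
width: 0.007
```

Request:
arm_command(plan=[[[-0.003,0,0],[0,0,0]],[[-0.006,0,0],[0,0,0]],[[-0.009,0,0],[0,0,0]],[[-0.011,0,0],[0,0,0]]])

```text
clock: 12.15
position: [0.5526, -0.0642, 0.0477]
ee_rot: [-1.172, 1.265, -1.265]
force: [-0.9, -0.8, -1.5]
width: 0.002
```

```bash
python3 look.py i
```

```text
clk 12.15 TCP [ 0.5526 -0.0642  0.0477] stand xy mm [-45.9  -0.9] tip z 0.0257 F [-0.9 -0.8 -1.5] Fst [-0.8  0.9] w 0.0
```

View pics/i_scene.png

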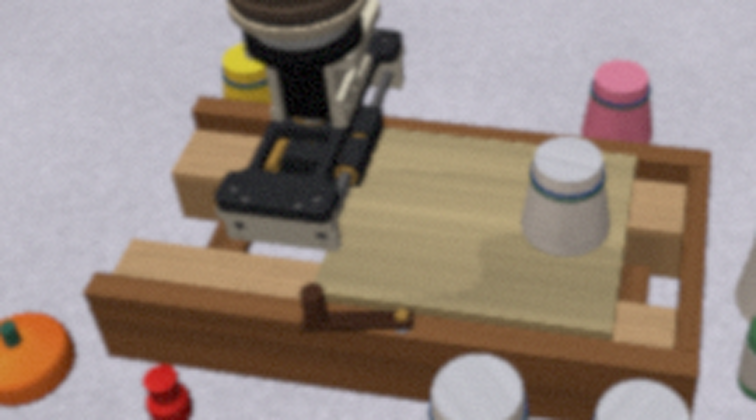

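Request:
arm_command(plan=[[[-0.002,0,0],[0,0,0]],[[-0.004,0,0],[0,0,0]],[[-0.004,0,0],[0,0,0]]])

```text
clock: 12.55
position: [0.5529, -0.0601, 0.0478]
ee_rot: [-1.172, 1.265, -1.265]
force: [-0.5, 0.6, -0.5]
width: 0.008
```

Request:
arm_command(plan=[[[-0.002,0,0],[0,0,0]],[[-0.003,0,0],[0,0,0]],[[-0.003,0,0],[0,0,0]]])

```text
clock: 12.85
position: [0.5532, -0.0574, 0.0478]
ee_rot: [-1.172, 1.265, -1.265]
force: [-0.6, -1.5, 1.1]
width: 0.004
```

```bash
python3 look.py j
```

```text
clk 12.85 TCP [ 0.5532 -0.0574  0.0478] stand xy mm [-39.  -1.] tip z 0.0258 F [-0.6 -1.5  1.1] Fst [-1.6  0.4] w 0.0
```

View pics/j_scene.png

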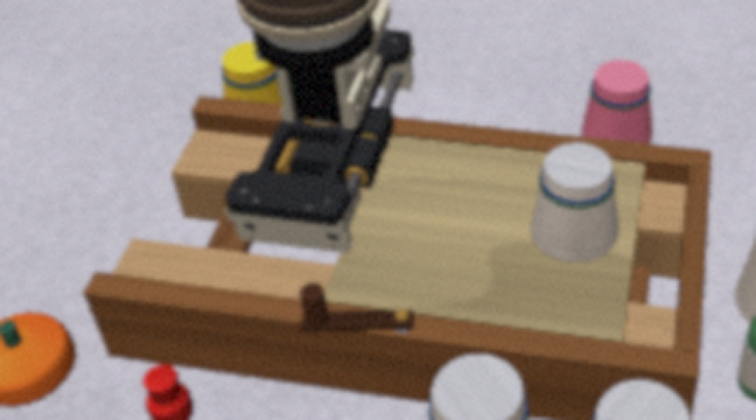

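View pics/j_top.png

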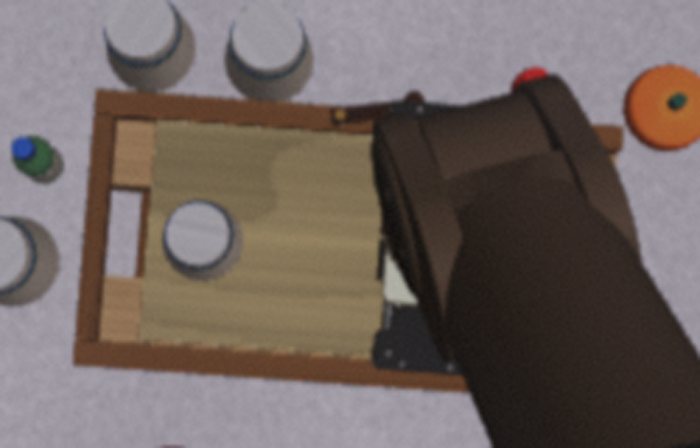

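Request:
arm_command(plan=[[[-0.001,0,0],[0,0,0]],[[-0.002,0,0],[0,0,0]],[[-0.002,0,0],[0,0,0]]])

```text
clock: 13.25
position: [0.5534, -0.056, 0.0478]
ee_rot: [-1.172, 1.265, -1.266]
force: [-0.2, -3.4, -0.9]
width: 0.006
```

Run:
```python
from h import *
tst();P=get_image('scene')
cv2.imwrite('pics/k.png',cv2.resize(P['color'][185:265,220:370],None,fx=5.3,fy=5.3,interpolation=cv2.INTER_CUBIC)[:,:,::-1])
for z in(.071,.078):
  for x in(.17,.177): print(z,x,[np.round((proj(P,[*stw((x,y)),z])-[220,185]+.5)*5.3).tolist() for y in(-.085,.085)])
```

```text
clk 13.25 TCP [ 0.5534 -0.056   0.0478] stand xy mm [-37.6  -1.2] tip z 0.0258 F [-0.2 -3.4 -0.9] Fst [-3.4 -0.1] w 0.01
0.071 0.17 [[591.0, 401.0], [632.0, 66.0]]
0.071 0.177 [[612.0, 404.0], [649.0, 68.0]]
0.078 0.17 [[592.0, 388.0], [633.0, 53.0]]
0.078 0.177 [[613.0, 391.0], [651.0, 55.0]]
```

View pics/k.png

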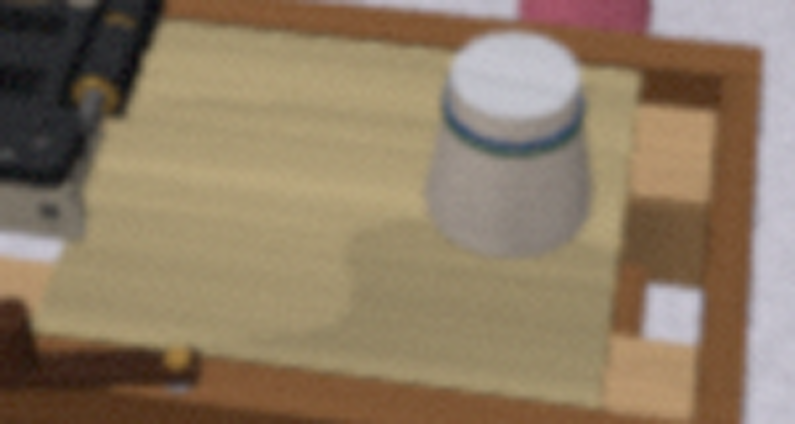

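Request:
arm_command(plan=[[[0.01,0,0],[0,0,0]],[[0.022,0,0],[0,0,0]],[[0.022,-0.035,0],[0,0,0]],[[0.022,-0.075,0],[0,0,0]],[[0.022,-0.08,0],[0,0,0]]])

```text
clock: 13.8
position: [0.5541, -0.0784, 0.132]
ee_rot: [-1.167, 1.261, -1.269]
force: [1.0, 0.4, -0.4]
width: 0.0
```

```bash
python3 -c "
from h import *
go((-.022,-.152),.0555)"
```

```text
clk 13.8 TCP [ 0.5541 -0.0784  0.132 ] stand xy mm [-59.9  -3.4] tip z 0.11 F [ 1.   0.4 -0.4] Fst [ 0.4 -0.9] w 0.0
shift tool mm [-38.9  55.5 147.9] turn deg [-0.38 -0.38 -0.01]
tool axes in stand: x [-1.     0.007] z [-0.007 -1.   ]
```

Request:
arm_command(plan=[[[-0.01,0,0.037],[0,0,0]],[[-0.02,0,0.074],[0,0,0]],[[-0.03,0,0.111],[0,0,0]],[[-0.038,0,0.148],[0,0,0]],[[-0.038,0,0.148],[0,0,0]]])

```text
clock: 14.3
position: [0.7054, -0.0502, 0.1264]
ee_rot: [-1.17, 1.264, -1.264]
force: [0.0, 1.2, 0.3]
width: 0.008
```

```bash
python3 look.py l
python3 - <<'E'
from h import *
go((-.022,-.152),.0555)
for P in(get_image('top'),get_image('scene')):
  for thn,z in[('board_top',.071),('button_pivot',.073),('button_peg',.092),('cup_shelf',.071)]:
    print(thn,[(np.round(wst(atz(P,r['point'],z))*1000,1).tolist(),round(r['confidence'],2)) for r in place_of(P,thn)[:3]])
E
```

```text
clk 14.3 TCP [ 0.7054 -0.0502  0.1264] stand xy mm [ -21.2 -152.4] tip z 0.1044 F [0.  1.2 0.3] Fst [1.2 0.1] w 0.01
clk 14.4 TCP [ 0.7018 -0.0514  0.1265] stand xy mm [ -22.5 -148.9] tip z 0.1045 F [ 0.1 -0.6 -0.3] Fst [-0.6 -0.1] w 0.01
shift tool mm [-0.6 49.   3.2] turn deg [ 0.09 -0.33 -0.01]
tool axes in stand: x [-1.     0.006] z [-0.006 -1.   ]
board_top [([68.6, -8.6], 0.73)]
button_pivot [([26.2, -101.4], 0.69)]
button_peg []
cup_shelf [([129.7, 5.6], 0.86), ([-154.0, 167.4], 0.67), ([132.7, 188.8], 0.64)]
board_top [([70.2, 8.0], 0.71)]
button_pivot [([34.7, -94.5], 0.72)]
button_peg [([-26.3, -100.3], 0.91)]
cup_shelf [([151.1, 119.8], 0.71)]
```

View pics/l_scene.png

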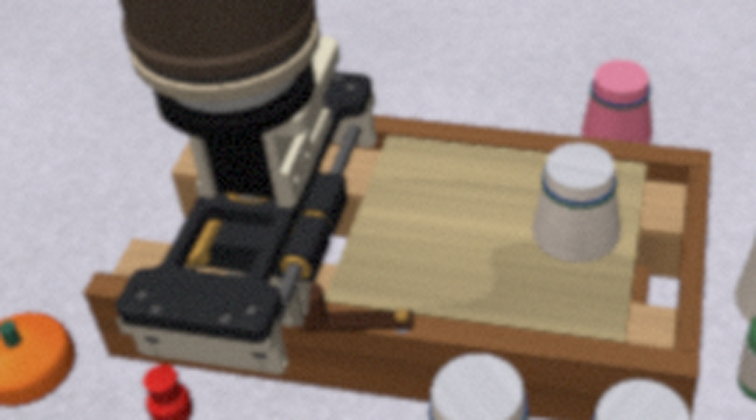

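View pics/l_top.png

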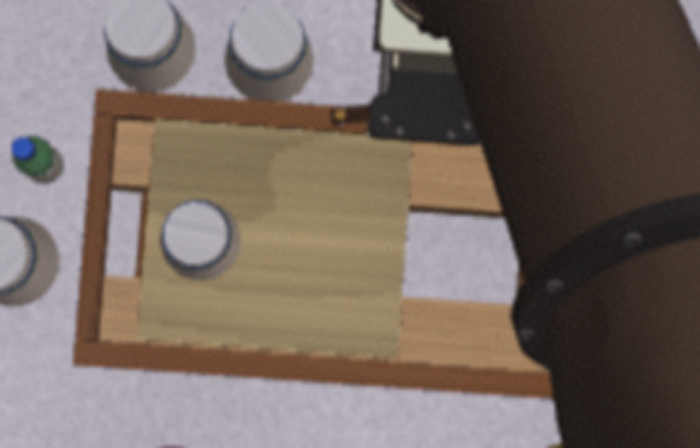

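Request:
arm_command(plan=[[[0,0.01,0.003],[0,0,0]],[[0,0.03,0.003],[0,0,0]],[[0,0.049,0.003],[0,0,0]],[[0,0.049,0.003],[0,0,0]]])

```text
clock: 15.3
position: [0.7029, -0.0513, 0.0751]
ee_rot: [-1.177, 1.269, -1.263]
force: [-0.0, 0.2, -1.4]
width: 0.007
```

```bash
python3 look.py m; python3 -c "
from h import *
go((-.02,-.132),.0555)
w=get_image('wrist');save(w,'w3')"
```

```text
clk 15.3 TCP [ 0.7029 -0.0513  0.0751] stand xy mm [ -22.4 -150. ] tip z 0.0531 F [-0.   0.2 -1.4] Fst [0.2 0. ] w 0.01
clk 15.4 TCP [ 0.7049 -0.051   0.0783] stand xy mm [ -22.  -151.9] tip z 0.0563 F [ 0.  -0.5 -0.2] Fst [-0.5 -0. ] w 0.01
shift tool mm [ -1.9   0.8 -19.9] turn deg [ 0.06 -0.31 -0.  ]
tool axes in stand: x [-1.     0.005] z [-0.005 -1.   ]
```

View pics/m_scene.png

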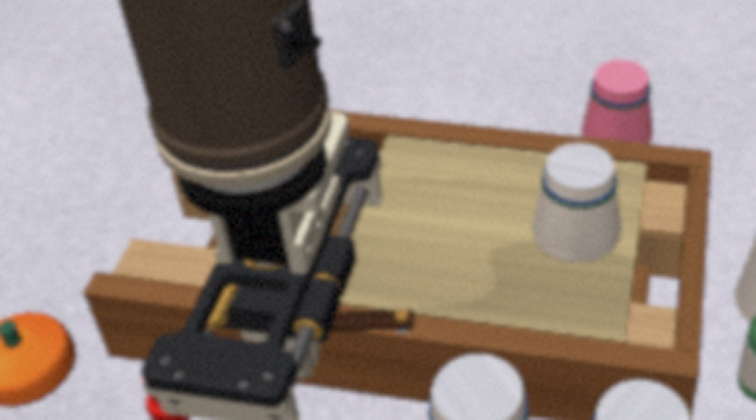

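View pics/w3.png

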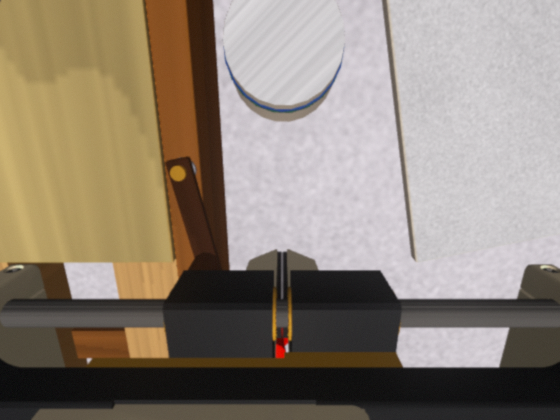

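Request:
arm_command(plan=[[[-0.001,0,-0.008],[0,0,0]],[[-0.003,0,-0.016],[0,0,0]],[[-0.005,0,-0.024],[0,0,0]],[[-0.007,0,-0.032],[0,0,0]],[[-0.01,0,-0.04],[0,0,0]]])

```text
clock: 15.95
position: [0.6653, -0.0381, 0.0791]
ee_rot: [-1.172, 1.265, -1.266]
force: [0.7, -0.9, -0.1]
width: 0.006
```

```bash
python3 look.py n;  python3 -c "
from h import *
tst()
w=get_image('wrist');save(w,'w4')"
```

```text
clk 15.95 TCP [ 0.6653 -0.0381  0.0791] stand xy mm [ -11.9 -111.5] tip z 0.0571 F [ 0.7 -0.9 -0.1] Fst [-0.8 -0.7] w 0.01
clk 16.05 TCP [ 0.6647 -0.0371  0.079 ] stand xy mm [ -11.  -110.9] tip z 0.057 F [ 0.6  0.  -0.1] Fst [ 0.  -0.6] w 0.0
```

View pics/w4.png

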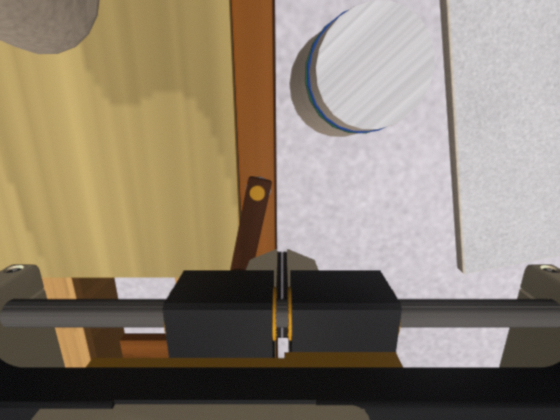

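Request:
arm_command(plan=[[[-0.002,0,-0.007],[0,0,0]],[[-0.005,0,-0.014],[0,0,0]],[[-0.007,0,-0.021],[0,0,0]],[[-0.009,0,-0.028],[0,0,0]],[[-0.01,0,-0.034],[0,0,0]]])

```text
clock: 16.6
position: [0.6328, -0.0244, 0.079]
ee_rot: [-1.171, 1.264, -1.264]
force: [3.9, 2.3, -1.0]
width: 0.006
```

```bash
python3 look.py o;  python3 -c "
from h import *
tst()
w=get_image('wrist');save(w,'w5')"
```

```text
clk 16.6 TCP [ 0.6328 -0.0244  0.079 ] stand xy mm [ -0.5 -78.2] tip z 0.057 F [ 3.9  2.3 -1. ] Fst [ 2.6 -3.8] w 0.01
clk 16.7 TCP [ 0.6323 -0.0248  0.079 ] stand xy mm [ -1.  -77.7] tip z 0.057 F [1.5 0.8 0.2] Fst [ 0.9 -1.4] w 0.0
```

View pics/w5.png

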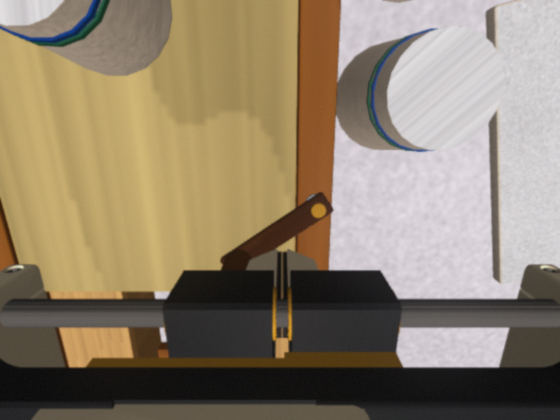

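View pics/o_scene.png

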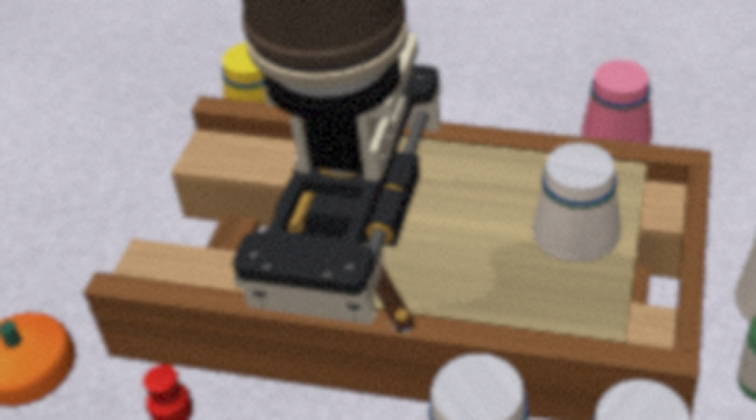

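Request:
arm_command(plan=[[[0.0,0,0.006],[0,0,0]],[[0.017,0,0.006],[0,0,0]],[[0.034,0,0.006],[0,0,0]],[[0.034,0,-0.016],[0,0,0]],[[0.034,0,-0.033],[0,0,0]]])

```text
clock: 17.25
position: [0.596, -0.0604, 0.0782]
ee_rot: [-1.172, 1.268, -1.268]
force: [-0.8, -0.1, 0.0]
width: 0.01
```

Request:
arm_command(plan=[[[-0.006,0,0],[0,0,0]],[[-0.013,0,0],[0,0,0]],[[-0.02,0,0],[0,0,0]],[[-0.026,0,0],[0,0,0]],[[-0.032,0,0],[0,0,0]]])

```text
clock: 17.75
position: [0.6, -0.0245, 0.0785]
ee_rot: [-1.173, 1.265, -1.265]
force: [-2.9, -2.0, 0.4]
width: 0.004
```

```bash
python3 look.py p;  python3 -c "
from h import *
tst()
w=get_image('wrist');save(w,'w6')"
```

```text
clk 17.75 TCP [ 0.6    -0.0245  0.0785] stand xy mm [ -2.9 -45.4] tip z 0.0565 F [-2.9 -2.   0.4] Fst [-2.2  2.7] w 0.0
clk 17.85 TCP [ 0.5999 -0.0234  0.0786] stand xy mm [ -1.8 -45.3] tip z 0.0566 F [-1.1  0.2  0.1] Fst [0.1 1.1] w 0.01
```

View pics/w6.png

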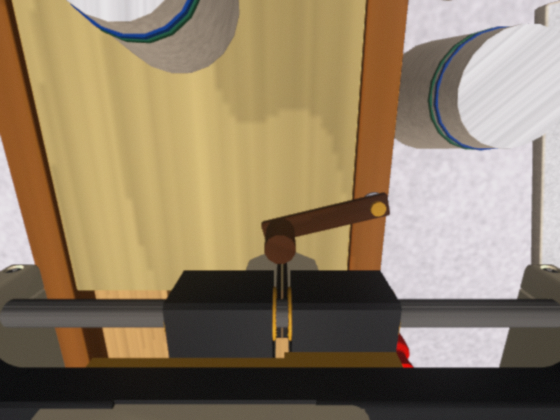

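Request:
arm_command(plan=[[[-0.004,0,0],[0,0,0]],[[-0.008,0,0],[0,0,0]],[[-0.011,0,0],[0,0,0]],[[-0.014,0,0],[0,0,0]],[[-0.014,0,0],[0,0,0]]])

```text
clock: 18.4
position: [0.601, -0.0103, 0.0788]
ee_rot: [-1.172, 1.264, -1.264]
force: [0.2, -0.2, -0.9]
width: 0.006
```

```bash
python3 look.py q;  python3 -c "
from h import *
tst()
w=get_image('wrist');save(w,'w7')"
```

```text
clk 18.4 TCP [ 0.601  -0.0103  0.0788] stand xy mm [ 11.3 -45.4] tip z 0.0568 F [ 0.2 -0.2 -0.9] Fst [-0.2 -0.2] w 0.01
clk 18.5 TCP [ 0.601  -0.0108  0.0788] stand xy mm [ 10.8 -45.5] tip z 0.0568 F [-0.1  0.3 -0.7] Fst [0.3 0.1] w 0.0
```

View pics/w7.png

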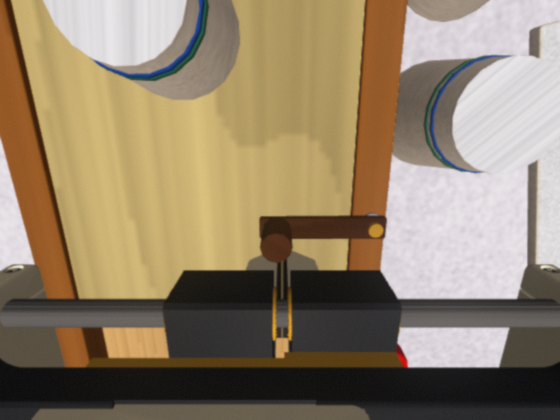

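Request:
arm_command(plan=[[[0.01,0,0],[0,0,0]],[[0.03,0,0],[0,0,0]],[[0.045,-0.02,0],[0,0,0]],[[0.06,-0.065,0],[0,0,0]],[[0.08,-0.11,0],[0,0,0]]])

```text
clock: 19.05
position: [0.5938, -0.0917, 0.1894]
ee_rot: [-1.173, 1.267, -1.263]
force: [0.6, 0.5, 0.6]
width: 0.006
```

Request:
arm_command(plan=[[[0.04,-0.02,-0.01],[0,0,0]],[[0.085,-0.03,-0.02],[0,0,0]],[[0.13,-0.03,-0.03],[0,0,0]],[[0.175,-0.03,-0.04],[0,0,0]],[[0.21,-0.03,-0.04],[0,0,0]]])

```text
clock: 19.55
position: [0.5362, -0.3017, 0.219]
ee_rot: [-1.172, 1.267, -1.269]
force: [0.6, 0.0, 0.3]
width: 0.003
```

Request:
arm_command(plan=[[[0,0,0],[0,0,0]],[[0,0,0],[0,0,0]],[[0,0,0],[0,0,0]]])

```text
clock: 19.85
position: [0.5391, -0.2961, 0.2187]
ee_rot: [-1.172, 1.264, -1.264]
force: [-0.2, 0.5, 0.8]
width: 0.004
```

```bash
python3 look.py z
python3 - <<'E'
from h import *
for P in(get_image('top'),get_image('scene')):
  for thn,z in[('board_top',.071),('board_end',.062),('button_pivot',.073),('button_peg',.092),('cup_shelf',.071),('cup_a',0),('stamp',0),('pumpkin',0),('glue',0)]:
    print(thn,[(np.round(wst(atz(P,r['point'],z))*1000,1).tolist(),round(r['confidence'],2)) for r in place_of(P,thn)[:3]])
E
```

```text
clk 19.85 TCP [ 0.5391 -0.2961  0.2187] stand xy mm [-278.1   -3.8] tip z 0.1967 F [-0.2  0.5  0.8] Fst [0.4 0.2] w 0.0
board_top [([68.3, -9.9], 0.78)]
board_end [([71.6, -7.0], 0.74), ([-32.2, -0.7], 0.62)]
button_pivot [([31.6, -94.9], 0.61)]
button_peg [([32.8, -42.4], 0.7)]
cup_shelf [([132.8, 190.4], 0.91), ([-157.1, 168.9], 0.87), ([132.2, 3.6], 0.65)]
cup_a [([97.0, -155.2], 0.89), ([183.3, -158.8], 0.78), ([283.3, 20.5], 0.57)]
stamp [([-130.0, -143.1], 0.73), ([-238.3, -130.5], 0.29)]
pumpkin [([-232.3, -134.5], 0.81)]
glue [([256.7, -55.4], 0.51)]
board_top [([72.5, 5.3], 0.92)]
board_end [([-25.9, 10.5], 0.9), ([257.1, -99.0], 0.59)]
button_pivot [([30.3, -91.9], 0.65)]
button_peg [([29.3, -44.7], 0.7)]
cup_shelf [([127.8, 4.2], 0.85), ([152.7, 115.0], 0.71), ([-134.1, 101.3], 0.58)]
cup_a [([281.7, 18.9], 0.84), ([93.9, -156.1], 0.8), ([188.8, -153.1], 0.64)]
stamp [([-125.2, -143.0], 0.69)]
pumpkin [([-235.5, -133.2], 0.59), ([5.8, -9.9], 0.22)]
glue [([267.5, -58.8], 0.98), ([189.3, -151.8], 0.66)]
```

View pics/z_scene.png

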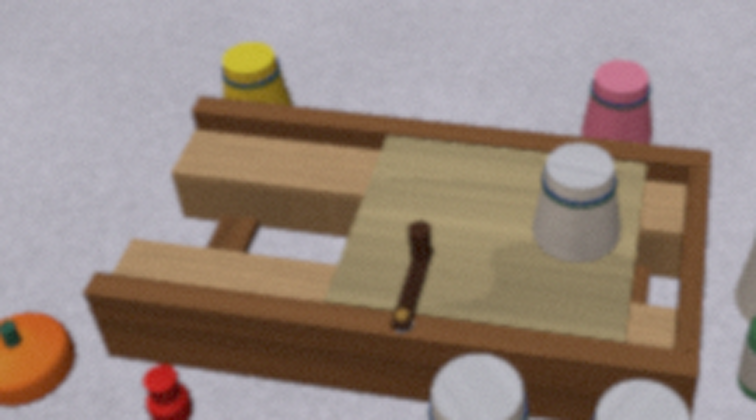

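View pics/z_top.png

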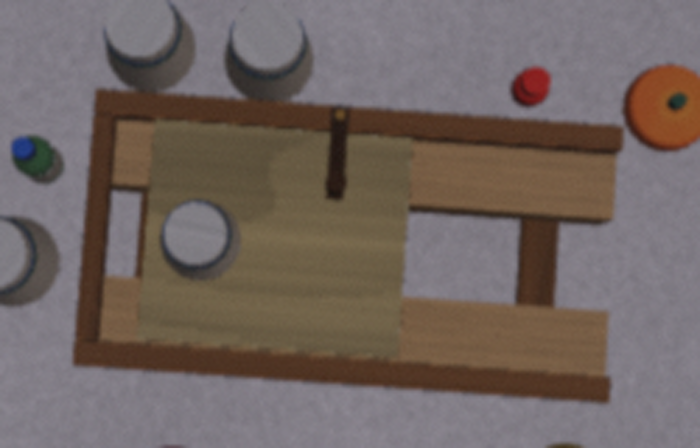

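The board is flush, the button lies straight across it with the peg at about (31, -43) mm, the cup is upright, and the bystanders haven't moved. The hand is clear.

```bash
python3 -c "
from h import *
print(sign_off())"
```

```text
the job is handed in; nothing more can be done
None
```

I pushed the board along the rails with the closed fingertips until it dropped into its notches. Then I swung the turn button across in two straight pushes on its peg, took the hand clear and handed in at about 20 s. There was no verdict.

**Final checks (stand frame):**
- **Board:** centre at x about 68 to 72 mm (seat 70). Its top looks flush with the cheeks, and its corners match a top height of 71 mm rather than 78.
- **Button:** peg at about (31, -43) mm, which puts the button at roughly 1.57 rad.
- **Small cup:** standing upright on the board at about (130, 4) mm.
- **Other objects:** within the detection scatter (about 10 mm) of where they started.
- **Hand:** about 0.15 m above the stand, and the wrist force reads only noise.

**What disagreed:**
- **Fingertip length:** `arm.tip_extent` (22 mm) did not hold. The pictures put the fingertips about 4 mm behind the TCP. A light probe on a rail top (23 N contact) put them about 7.5 mm behind, and I used that height for both pushes.
- **Network estimates across the board:** for `board_top`, the two cameras differed by up to 15 mm in y. I relied on the geometry of the stand's and board's corners instead.

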